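# Pin the spirit level and level the table

### The arm

A 6-joint arm with a two-finger parallel gripper is mounted at the origin on the work surface; the furniture and walls round the work are solid. World frame = base frame: x ahead of the robot, y to its left, z up, the work surface at z = 0. Lengths are in m, angles in rad, forces in N, time in s.
With the tool pointing down it reaches from about 0.375 to 0.975 m from the base axis. Payload 3.8 kg.
Tool frame: the origin (TCP) lies at the very end of the fingers, on their centre line; the grasp point (between the pads) lies 19 mm behind it; y points along the fingers, x is the direction in which the jaws open and shut, and the axes are right-handed (so a half turn about y gives the same grasp; the last joint's range is limited). The gripper opens to 85 mm and grips with 20 to 120 N. Pads are 22 mm wide; open, the fingers measure 114 mm over their backs; the gripper's body (76 mm by 85 mm) begins 54 mm behind the grasp point. The pads swing forward as they close: fully open they stand 13 mm farther back than shut.
Start: joints at [-0.037, 0.264, 1.604, -0, 1.274, -0.037], TCP at [0.675, -0, 0.231] pointing down, gripper open.
Joint ranges: [-2.63, 2.63], [-0.94, 2.18], [0.31, 2.57], [-1.31, 4.45], [0, 2.66], [-2.55, 2.55]. Speed limits (rad/s): [2.57, 2.57, 3.14, 3.14, 3.14, 3.14].

### API

Orientations are given as a rotation vector (axis times angle).
In Python, from workcell import bot, cams gives the robot as it stands.
- The arm moves only by the tool play_rows, never from a script. Its argument "motion" is a list of rows, each a list of 2 entries, a list of its own where there are three numbers: the shift along the world's x, y, z normalised to -1 to 1, where 1 is 400 mm, then the turn, a rotation vector about the world's x, y, z normalised to -1 to 1, where 1 is pi/4 rad. In form: [[[tx, ty, tz], [ax, ay, az]], ...]. A call has 1 to 10 rows; each row is the pose to reach, as a shift and turn from the pose commanded when the call began; what a row does not reach only later rows make up. A row lasts 1/8 s, in which the tool goes at most 62.5 mm and 10.7 degrees, less where a joint would pass 70% of its speed; a pose out of reach is approached as far as the arm can. A call with a number of a shift or a turn outside -1 to 1 is refused whole. A call with a gripper value outside its range is refused whole. "gripper" is the closure, from 0 (fully open) to 1 (shut), set as the call begins (left out, the last holds). The fingers move at their own pace and stop on an object; "squeeze" is the grip in N (left out, the last holds). Time passes only in rows, so rows that repeat a pose let the fingers close. It gives the time, the measured TCP pose, the force and the opening at its end, in the units of the state.
- bot.read_state(): the state, without advancing time (a new reading comes with each control period).
- cams.read_camera(name): name is "scene" or "side" or "wrist"; returns (picture, depth): 400x640x3 uint8, red, green, blue; 400x640 float32, m along the optical axis (not along the pixel's ray), 0 where there is no reading.
- cams.calibration(name): a dict with "mtx" (3x3 intrinsics, pixels), "k1" (the pictures are not rectified: a ray, as slopes to the right and down, at radius r is drawn at 1 + k1 r^2 times it, then the intrinsics apply), "R" (3x3) and "t" (3): a world point X has camera coordinates R X + t; the wrist camera has in their place "tool_from_camera" (4x4, takes a point from camera to tool coordinates, whose origin is the TCP and whose axes are the tool frame's). Camera axes: x right, y down, z forward; pixel columns grow to the right and rows downward; lengths in m; the calibration is good to about 2 mm. A picture is of the moment at which its call begins: read the wrist's pose just before it. calibration takes no time and is no camera call.
- bot.finish_job(): hands the job in, once; it reports no verdict.
Trained networks look in the newest picture that a camera, given by its name, has taken for a name from the list of things; names that differ only in an ending like _2 or _b are one class to them, and where a whole thing is asked for, a point or a joint stands for the part that bears it (a point fixed in the world has none). Each returns a list of dicts, best first, with "conf" (0 to 1); they miss things now and then, are a little off and sometimes report something else, mostly with a low value. They report only what shows in the picture. A call takes as long as a camera call. They do not tell look-alikes from the thing itself.
- cams.recognise(camera, label): "xyz" ([x, y, z] in m, in the coordinates of the camera as it stood for that picture, good to about 4 mm: the middle of the surface that is visible of it).
- cams.regions_of(camera, label): "mask" (400x640 bool, what is visible of it).
- cams.mark_of(camera, label): "xyz" ([x, y, z] in m, in the coordinates of the camera as it stood for that picture, good to about 4 mm: a listed point, or the origin of a listed thing).
The state is a dict: "time": time; "q": joint angles; "joint_vel": joint speeds; "joint_torque": joint torques, N m; "tool_pos": TCP position; "tcp_rot": TCP orientation; "wrist_force": force on the tool from outside, world axes, zero at the start; "torque": the same for the moment, N m; "width": opening from 0.0 (shut) to 1.0 (fully open).
Only numpy, scipy, OpenCV 4.12 (cv2) and the standard library are available. Lean on these libraries where they do the work, as an engineer would, in place of code of your own. Each camera call takes 0.05 s, during which the arm holds its last target.

### The job

Take the orange-headed lock pin out of its wooden holder and push it all the way home through the hole in the spirit level's lug and the table below. Turn the black levelling knob until, with the level pressed firmly but not hard down on the sprung table so that it sits on its stop, the bubble stands centred between the two black lines. Finish while still pressing on the level with the fingers (do not let go), the pin left in place and the tools on the bench left alone.

Things in the scene. Friction and masses are not known exactly. Their poses are not given: they have to be found in the camera images.
- pin_grip (a point): Loose lock pin: upright round orange head with black bands (18 mm diameter, 34 mm tall) above a steel shank (10 mm diameter, 32 mm long, tapered tip). It stands shank down in a wooden block (44 x 44 x 36 mm tall), its head resting on the block. This point is on the pin's axis, 24 mm above the underside of the head, 10 mm below its top; z runs up the pin.
- pin_shoulder (a point): The same pin: the point on its axis at the underside of the head (24 mm below pin_grip). Pin home = this point on the top of the level's lug.
- level_hole (a point): Centre of the 13.5 mm hole in the steel lug (28 mm wide, top face 10 mm above the level's underside) at the pivot end of the aluminium spirit level, on the lug's top face, 54 to 60 mm above the bench. The level's body (28 mm wide, 28 mm tall, 175 mm long) begins 33 mm from the hole, towards the knob, and stands 18 mm above the lug. z up, y along the level from knob end to pivot end.
- table_hole (a point): Centre of the 14.5 mm hole in the table (10 mm thick), on its top face, right under the hole in the lug, 10 mm below it; at least 20 mm of free air below the table.
- press_pad (a point): Top centre of the red pad (20 mm across, 16 mm along the level, standing 7 mm proud of it) near the level's knob end, about 79 to 82 mm above the bench: the place to press with closed fingertips. The level lies loose between low guide rails. 4 to 6 N down on the pad brings the sprung table on to its stop (2.6 mm of travel); 8 to 25 N is a good firm press, 60 N too much. Axes as for level_hole.
- vial_centre (a point): Middle of the green vial on top of the level (70 mm long), half-way between its two black lines, which are 25 mm apart. The pale bubble (17 mm long) runs along it and goes to the higher end.
- table (a joint): Spring play of the table, in rad: 0.012 = sprung up off its stop at the knob end (as it stands when nobody presses), 0 = pressed down on the stop. Pressing it down moves the bubble about 8 to 9 mm towards the pivot end.
- knob_grip (a point): On the vertical axis of the round black levelling knob (40 mm diameter, 30 mm tall, underside 57 mm and top 87 mm above the bench, white mark on top), 18 mm above its underside. It turns in place, without rising, and stays where it is left. It is at the end of the table opposite the pivot, 110 mm from the press pad. The grey rocker frame under it reaches 48 mm above the bench.
- base_mid (a point): Middle of the table's fixed base (130 x 400 mm), under the level; y points from knob end to pivot end. Knob axis at y = -200 mm, pin hole at +93 mm, press pad at -90 mm. Knob clockwise (from above) raises the knob end and moves the bubble towards the knob, 9.8 mm per rad. At the start the knob end is too low: 1 to 2.4 rad clockwise is needed, and at least 0.9 rad more is free.
- screwdriver: Bystander: orange-handled screwdriver lying on the bench, 186 mm.
- sheet_holder: Bystander: small yellow spring sheet holder lying loose on the bench, 63 mm, the one nearest the pin holder.
- deburrer: Bystander: deburring tool with a blue handle lying on the bench, 126 mm.
- bubble (a joint): Reading of the bubble along the vial: 0 = bubble's middle at the vial's centre; positive towards the knob end, negative towards the pivot end; 0.01 is 1.1 mm along the vial (1 would be 110 mm); limits -0.235 to 0.235. It shifts 0.7 mm per milliradian of tilt, settles in about 1.5 s, and is to be judged while the level is pressed down.
Things that resemble listed ones, but are neither listed nor needed, are in the scene too. Several things look just like the part that bears pin_grip: the one meant starts farthest from the robot's base.

How it is judged:
On the way:
1. the pin is home through the level's lug and the table (horizontal distance between pin_shoulder and level_hole below 0.005 m and z of pin_shoulder in the frame of level_hole below 0.004 m and z of pin_shoulder in the frame of table_hole below 0.016 m and angle between pin_shoulder's own z axis and vertical below 0.3 rad), for 0.2 s.
At the end, for the whole second after the job is handed in: Pin home through lug and table (head within 4 mm of the lug, 5 mm of the hole centre); the fingers press the level with over 3 N and hold the table on its stop (play under 0.003 rad); the bubble is within 4 mm of the vial centre; all through the last second (all of step 1 and contact force between the fingers and level above 3 N and value of joint table below 0.003 rad and value of joint bubble between -0.036 and 0.036 rad); the arm keeps its last pose, push and grip.
It fails at once if a bystander tool is moved more than 3 cm (distance of any of screwdriver, deburrer, sheet_holder from where it was at the start of the episode above 0.03 m).
It fails at once if the level is pressed or struck with more than 60 N (contact force between the fingers and level above 60 N).
It also fails if it takes over 64 s, if anything falls off the work surface, if the arm or the gripper's body presses on something with over 40 N, if the wrist force passes 120 N, or if a joint passes its speed limit or range.

## Working session

There is one attempt and no reset: what is moved stays moved. The work goes in short steps, Python scripts to look and compute and a tool call to move; the robot and the scene stay as the last step left them, time stands still between calls to the robot, and variables do not carry over. Pictures are saved under pics/ and viewed, and the job is handed in when it is done.

Besides the shell and the picture viewer there is one more tool, called after "Request:" as name([rows], argument=value, ...), one row to a line, values as JSON. play_rows: Moves the arm, as the interface text tells. Its arguments: {"type":"object","properties":{"motion":{"type":"array","items":{"type":"array"}},"gripper":{"type":"number"},"squeeze":{"type":"number"}},"required":["motion"]}

```bash
ls -la; mkdir -p pics; cat > h.py <<'E'
import numpy as np, cv2
from workcell import bot, cams
from scipy.spatial.transform import Rotation as Rn
def cal(n): return cams.calibration(n)
def c2w(n,p,st=None):
    c=cal(n); p=np.asarray(p,float)
    if n=="wrist":
        st=st or bot.read_state(); M=np.array(c["tool_from_camera"])
        pt=p@M[:3,:3].T+M[:3,3]
        return Rn.from_rotvec(st["tcp_rot"]).apply(pt)+np.array(st["tool_pos"])
    R=np.array(c["R"]);t=np.array(c["t"]); return (p-t)@R
def w2px(n,X,st=None):
    c=cal(n); X=np.atleast_2d(X).astype(float)
    if n=="wrist":
        st=st or bot.read_state(); M=np.array(c["tool_from_camera"])
        pt=Rn.from_rotvec(st["tcp_rot"]).inv().apply(X-np.array(st["tool_pos"]))
        pc=(pt-M[:3,3])@M[:3,:3]
    else: pc=X@np.array(c["R"]).T+np.array(c["t"])
    s=pc[:,:2]/pc[:,2:]; r2=(s**2).sum(1,keepdims=True); s=s*(1+c["k1"]*r2)
    K=np.array(c["mtx"]); return s@K[:2,:2].T+K[:2,2]
def ray(n,uv):
    c=cal(n);K=np.array(c["mtx"]); uv=np.atleast_2d(uv).astype(float)
    d=(uv-K[:2,2])/np.array([K[0,0],K[1,1]]); s=d.copy()
    for _ in range(20): s=d/(1+c["k1"]*(s**2).sum(1,keepdims=True))
    return np.c_[s,np.ones(len(s))]
def px2w(n,uv,depth,st=None):
    return c2w(n,ray(n,uv)*np.reshape(depth,(-1,1)),st)
def px_on_z(n,uv,z,st=None):
    r=ray(n,uv); o=c2w(n,np.zeros((1,3)),st); d=c2w(n,r,st)-o
    return o+d*((z-o[:,2:])/d[:,2:])
def snap(n,f):
    st=bot.read_state(); im,d=cams.read_camera(n)
    cv2.imwrite("pics/"+f,im[:,:,::-1]); np.save("pics/"+f+".npy",d); return st,im,d
E
python3 - <<'E'
from h import *
print(bot.read_state())
for n in ["scene","side","wrist"]:
    st,im,d=snap(n,n+"0.png")
    print(n,cal(n))
    for l in ["pin_grip","level_hole","press_pad","knob_grip","vial_centre","base_mid","sheet_holder","screwdriver","deburrer"]:
        try:
            r=cams.mark_of(n,l); print(l,[(round(x["conf"],2),np.round(c2w(n,x["xyz"],st),3).tolist(),w2px(n,c2w(n,x["xyz"],st),st).round().astype(int).tolist()[0]) for x in r])
        except Exception as e: print(l,e)
print(bot.read_state()["time"])
E
```

```text
total 12
drwxr-xr-x  3 agent agent 4096 Dec  6 09:37 .
drwxr-xr-x 23 root  root  4096 Dec  6 09:37 ..
drwxr-xr-x  2 agent agent 4096 Dec  6 09:37 pics
{'time': 0.0, 'q': array([-3.69114394e-02,  2.64770601e-01,  1.60541255e+00,  2.12737010e-05,
        1.27368245e+00, -3.68845474e-02]), 'joint_vel': array([-0.00021204, -0.00162611, -0.00061729,  0.00178958, -0.00073958,
        0.00120042]), 'joint_torque': array([ 6.10465631e-04, -5.15121067e+01, -3.67308676e+01, -4.07824507e-05,
        1.31324201e-02,  1.46811578e-05]), 'tool_pos': array([6.74255188e-01, 2.50112950e-05, 2.29929449e-01]), 'tcp_rot': array([-1.57069142,  0.00180937,  0.00175731]), 'wrist_force': array([-0.1766257 ,  0.9019131 , -1.62493762]), 'torque': array([ 0.04112853, -0.05417368, -0.040405  ]), 'width': 0.9977051712396212}
scene {'mtx': array([[442.8528586 ,   0.        , 317.37574526],
       [  0.        , 442.8528586 , 203.48702046],
       [  0.        ,   0.        ,   1.        ]]), 'k1': 0.03135549193814885, 'R': array([[ 0.66118421, -0.75022275, -0.00112533],
       [-0.43894854, -0.38563558, -0.8115475
[... 2203 characters left out ...]
06,
        -4.52903506e-06],
       [ 1.95838445e-05, -2.81088682e-01,  9.59681798e-01,
        -1.42268540e-01],
       [ 5.68589764e-05, -9.59681796e-01, -2.81088682e-01,
         7.19688133e-02],
       [ 0.00000000e+00,  0.00000000e+00,  0.00000000e+00,
         1.00000000e+00]])}
pin_grip [(0.68, [0.387, 0.188, 0.056], [52, 9])]
level_hole [(0.82, [0.469, 0.021, 0.059], [146, 164])]
press_pad [(0.67, [0.47, -0.159, 0.079], [163, 307])]
knob_grip [(0.85, [0.476, -0.271, 0.074], [184, 371]), (0.56, [0.468, 0.023, 0.059], [144, 162])]
vial_centre [(0.74, [0.47, -0.078, 0.083], [149, 251])]
base_mid [(0.6, [0.468, -0.065, -0.003], [181, 216])]
sheet_holder []
screwdriver []
deburrer []
1.5
```

View pictures.

```bash
python3 - <<'E'
import cv2
a=cv2.imread('pics/scene0.png');b=cv2.imread('pics/side0.png')
cv2.imwrite('pics/c1.png',cv2.resize(a[130:280,200:440],None,fx=3.3,fy=3.3,interpolation=cv2.INTER_CUBIC))
cv2.imwrite('pics/c2.png',cv2.resize(b[100:340,200:440],None,fx=2.5,fy=2.5,interpolation=cv2.INTER_CUBIC))
E
```

```text
(no output)
```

View pics/scene0.png

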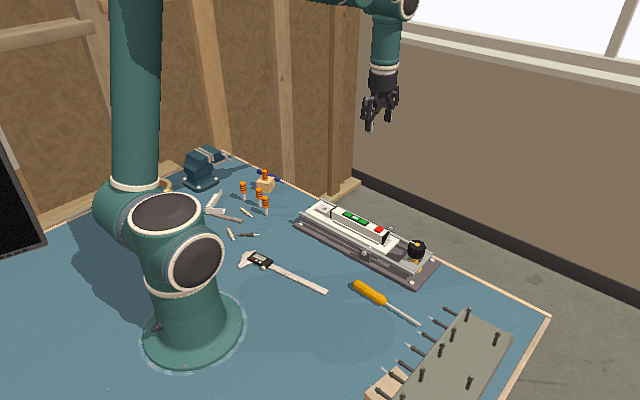

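View pics/side0.png

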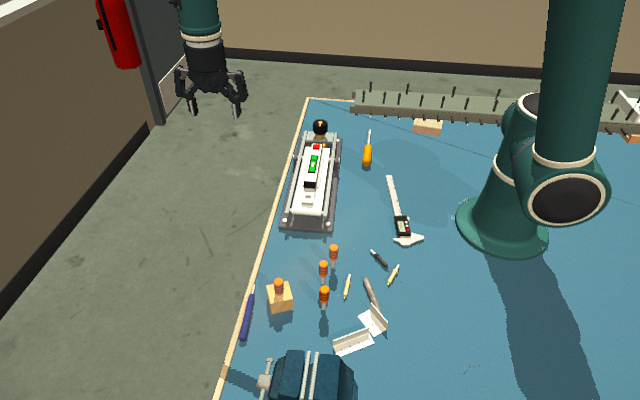

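View pics/wrist0.png

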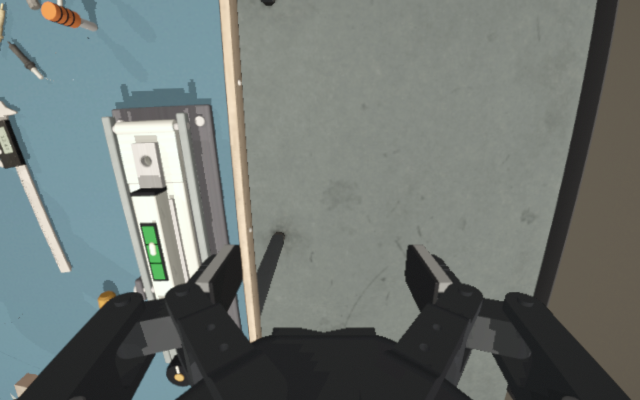

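```bash
echo
```

```text
(no output)
```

View pics/c1.png

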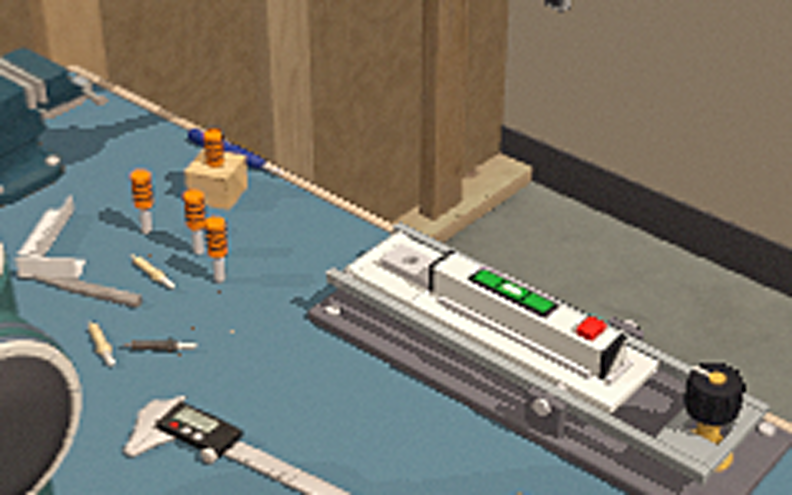

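View pics/c2.png

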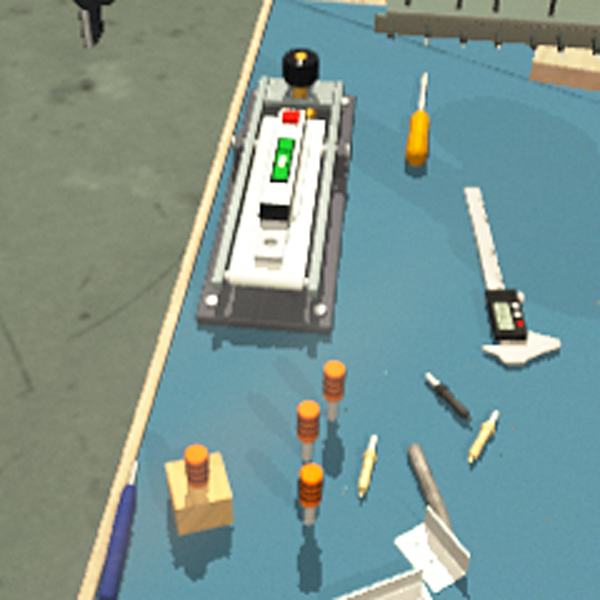

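```bash
python3 - <<'E'
from h import *
d=np.load('pics/scene0.png.npy')
for u,v in [(345,100),(345,190),(280,60),(220,60),(320,120),(360,185),(265,100),(264,173),(275,178)]:
    print((u,v),d[v,u],px2w('scene',[u,v],d[v,u]).round(3))
ds=np.load('pics/side0.png.npy')
for u,v in [(150,60),(60,100),(277,285)]:
    print((u,v),ds[v,u],px2w('side',[u,v],ds[v,u]).round(3))
E
```

```text
(345, 100) 2.6471336 [[ 1.692  0.906 -0.247]]
(345, 190) 2.8807805 [[ 1.612  0.816 -0.813]]
(280, 60) 2.034995 [[1.115 0.845 0.143]]
(220, 60) 1.8712411 [[0.834 0.915 0.196]]
(320, 120) 2.5356374 [[ 1.464  0.905 -0.295]]
(360, 185) 3.0017927 [[ 1.774  0.814 -0.854]]
(265, 100) 2.1377783 [[ 1.054  0.9   -0.045]]
(264, 173) 1.391016 [[0.479 0.28  0.064]]
(275, 178) 1.4654824 [[0.537 0.295 0.011]]
(150, 60) 2.6765954 [[ 1.754 -1.686 -0.418]]
(60, 100) 1.9926132 [[ 1.805 -0.877 -0.279]]
(277, 285) 0.78065014 [[0.489 0.297 0.07 ]]
```

Request:
play_rows([
  [[-0.07,0.12,0],[0,0,0]],
  [[-0.15,0.24,0],[0,0,0]],
  [[-0.23,0.36,-0.01],[0,0,0]],
  [[-0.32,0.5,-0.02],[0,0,0]],
  [[-0.4,0.62,-0.02],[0,0,0]],
  [[-0.464,0.715,-0.025],[0,0,0]],
  [[-0.464,0.715,-0.025],[0,0,0]],
  [[-0.464,0.715,-0.025],[0,0,0]],
], gripper=0.3, squeeze=60)

```text
time: 2.5
tool_pos: [0.4896, 0.2859, 0.2214]
tcp_rot: [-1.571, -0.001, 0.0]
wrist_force: [-0.1, 0.6, 0.4]
width: 0.702
```

Candidates for the pin (scene pixels): (264,173) in the wooden block, and free-standing look-alikes at (264,200), (243,184) and (259,191). The one in the block is farthest from the base (0.57 m), so I choose that and check it in a close crop.

```bash
python3 - <<'E'
from h import *
st,im,d=snap("wrist","wrist1.png")
for l in ["pin_grip","pin_shoulder","level_hole"]:
    r=cams.mark_of("wrist",l); print(l,[(round(x["conf"],2),np.round(c2w("wrist",x["xyz"],st),4).tolist(),w2px("wrist",c2w("wrist",x["xyz"],st),st).round().astype(int).tolist()[0]) for x in r])
r=cams.regions_of("wrist","pin_grip")
for x in r:
    m=x["mask"]; ys,xs=np.nonzero(m); P=px2w("wrist",np.c_[xs,ys],d[ys,xs],st); 
    print(x["conf"],m.sum(),xs.mean(),ys.mean(),np.median(P,0),P[:,2].max())
    t=P[P[:,2]>0.066]; print('top',len(t),t.mean(0) if len(t) else '', t.min(0) if len(t) else '', t.max(0) if len(t) else '')
E
```

```text
pin_grip [(0.93, [0.4103, 0.227, 0.0529], [257, 230]), (0.82, [0.3974, 0.29, 0.0539], [242, 179]), (0.68, [0.4883, 0.2875, 0.0593], [322, 182])]
pin_shoulder [(0.75, [0.3937, 0.29, 0.0332], [244, 175]), (0.58, [0.4075, 0.2297, 0.0328], [259, 222]), (0.51, [0.4885, 0.2907, 0.038], [322, 175]), (0.34, [0.4869, 0.29, 0.0597], [321, 180])]
level_hole []
0.82 340 244.48823529411766 176.68529411764706 [0.40151997 0.29363716 0.06475005] 0.3636677423244272
top 54 [0.40065572 0.29351751 0.07194181] [0.3915941  0.28475311 0.06600137] [0.48946856 0.35788571 0.36366774]
0.71 392 256.734693877551 225.32908163265307 [0.40975996 0.23323158 0.06006587] 0.3636677423244272
top 47 [0.40987321 0.23239925 0.07271288] [0.40023996 0.22224846 0.0660383 ] [0.48946856 0.35788571 0.36366774]
0.57 279 321.336917562724 179.98924731182797 [0.48711087 0.29199381 0.06918995] 0.3636677423244272
top 200 [0.48757853 0.2898635  0.0709244 ] [0.47947492 0.28089217 0.06603147] [0.49578408 0.35788571 0.36366774]
```

View pics/wrist1.png

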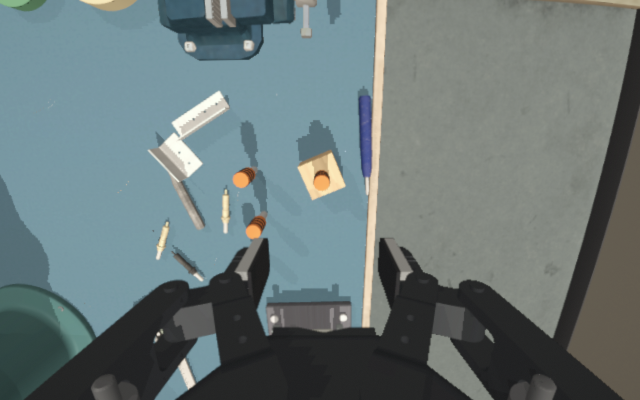

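```bash
python3 - <<'E'
from h import *
im=cv2.imread('pics/wrist1.png'); d=np.load('pics/wrist1.png.npy')
cv2.imwrite('pics/c3.png',cv2.resize(im[130:230,270:380],None,fx=6,fy=6,interpolation=cv2.INTER_CUBIC))
st=bot.read_state()
ys,xs=np.mgrid[150:205,295:350]; ys=ys.ravel();xs=xs.ravel()
P=px2w("wrist",np.c_[xs,ys],d[ys,xs],st)
m=(P[:,2]>.066)&(P[:,2]<.076); t=P[m]; print(len(t),t.mean(0),t.min(0),t.max(0),xs[m].mean(),ys[m].mean(), (np.minimum(*[0,0])))
print(t.mean(0),(t.min(0)+t.max(0))/2)
print(px_on_z("wrist",[xs[m].mean(),ys[m].mean()],0.07,st))
b=P[(P[:,2]>.03)&(P[:,2]<.04)]; print('block',b.min(0),b.max(0),np.median(b[:,2]))
E
```

```text
206 [0.48798733 0.28842726 0.06931484] [0.47992976 0.27992883 0.06604662] [0.49628546 0.29649912 0.07134157] 321.3543689320388 182.62135922330097 0
[0.48798733 0.28842726 0.06931484] [0.48810761 0.28821397 0.06869409]
[[0.48799255 0.2886024  0.07      ]]
block [0.45956234 0.26007389 0.03010959] [0.51634443 0.316843   0.03997785] 0.035592251344826936
```

View pics/c3.png

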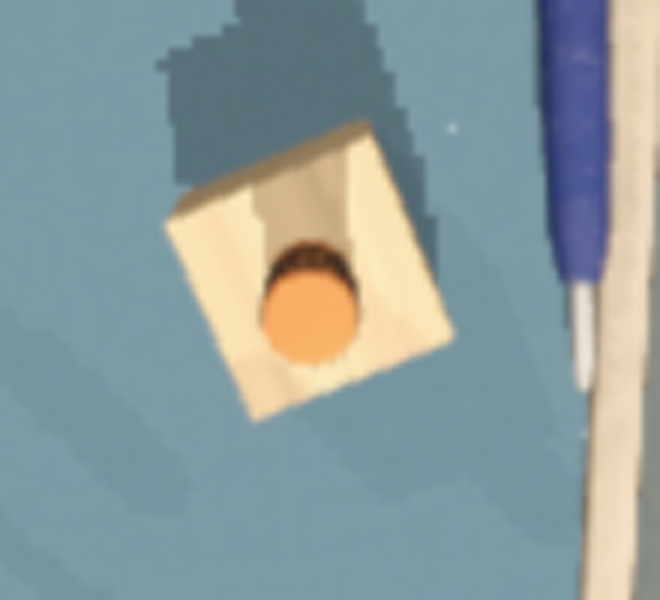

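Request:
play_rows([
  [[-0.004,0.006,-0.1],[0,0,0]],
  [[-0.004,0.006,-0.2],[0,0,0]],
  [[-0.004,0.006,-0.3],[0,0,0]],
  [[-0.004,0.006,-0.38],[0,0,0]],
  [[-0.004,0.006,-0.43],[0,0,0]],
  [[-0.004,0.006,-0.444],[0,0,0]],
  [[-0.004,0.006,-0.444],[0,0,0]],
  [[-0.004,0.006,-0.444],[0,0,0]],
])

```text
time: 3.75
tool_pos: [0.489, 0.2888, 0.045]
tcp_rot: [-1.57, -0.001, -0.002]
wrist_force: [-0.1, 0.2, -0.7]
width: 0.7
```

Request:
play_rows([
  [[0,0,0],[0,0,0]],
  [[0,0,0],[0,0,0]],
  [[0,0,0],[0,0,0]],
  [[0,0,0],[0,0,0]],
  [[0,0,0],[0,0,0]],
  [[0,0,0],[0,0,0]],
], gripper=1.0, squeeze=50)

```text
time: 4.5
tool_pos: [0.4882, 0.2887, 0.0444]
tcp_rot: [-1.57, -0.001, -0.001]
wrist_force: [-1.7, -0.2, 5.2]
width: 0.19
```

Request:
play_rows([
  [[0,0,0.03],[0,0,0]],
  [[0,0,0.08],[0,0,0]],
  [[0,0,0.15],[0,0,0]],
  [[0,-0.03,0.25],[0,0,0]],
  [[-0.01,-0.14,0.29],[0,0,0]],
  [[-0.02,-0.28,0.29],[0,0,0]],
  [[-0.03,-0.42,0.29],[0,0,0]],
  [[-0.04,-0.56,0.29],[0,0,0]],
  [[-0.048,-0.65,0.29],[0,0,0]],
  [[-0.048,-0.672,0.29],[0,0,0]],
])

```text
time: 5.75
tool_pos: [0.4682, 0.0178, 0.16]
tcp_rot: [-1.571, 0.002, -0.003]
wrist_force: [0.3, -0.3, -0.4]
width: 0.185
```

Request:
play_rows([
  [[0,0,0],[0,0,0]],
  [[0,0,0],[0,0,0]],
])

```text
time: 6.0
tool_pos: [0.4687, 0.0206, 0.1597]
tcp_rot: [-1.57, -0.001, 0.001]
wrist_force: [-0.1, 0.7, -0.5]
width: 0.19
```

```bash
python3 - <<'E'
from h import *
st,im,d=snap("wrist","wrist2.png")
for l in ["pin_grip","pin_shoulder","level_hole","vial_centre","press_pad","knob_grip"]:
    r=cams.mark_of("wrist",l); print(l,[(round(x["conf"],2),np.round(c2w("wrist",x["xyz"],st),4).tolist(),w2px("wrist",c2w("wrist",x["xyz"],st),st).round().astype(int).tolist()[0]) for x in r])
print(st['tool_pos'],st['tcp_rot'],st['wrist_force'])
cv2.imwrite('pics/c4.png',cv2.resize(im[100:300,220:420,::-1],None,fx=3,fy=3,interpolation=cv2.INTER_CUBIC))
E
```

```text
pin_grip [(0.98, [0.4687, 0.0227, 0.1743], [323, 259])]
pin_shoulder [(0.76, [0.3932, 0.1868, 0.0312], [236, 5]), (0.71, [0.4677, 0.019, 0.1554], [322, 249]), (0.18, [0.4675, 0.0253, 0.0592], [322, 194])]
level_hole [(0.73, [0.4678, 0.0232, 0.0583], [322, 196])]
vial_centre [(0.87, [0.4714, -0.0811, 0.0827], [326, 310])]
press_pad []
knob_grip []
[0.46871895 0.02060493 0.15971518] [-1.57027146e+00 -7.16080877e-04  7.73775115e-04] [-0.07171438  0.677437   -0.5332462 ]
```

View pics/wrist2.png

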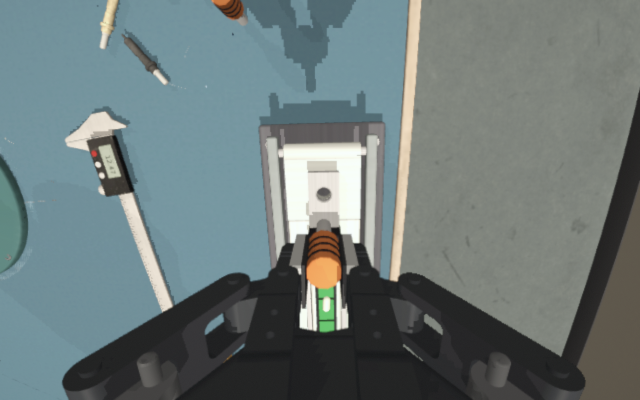

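View pics/c4.png

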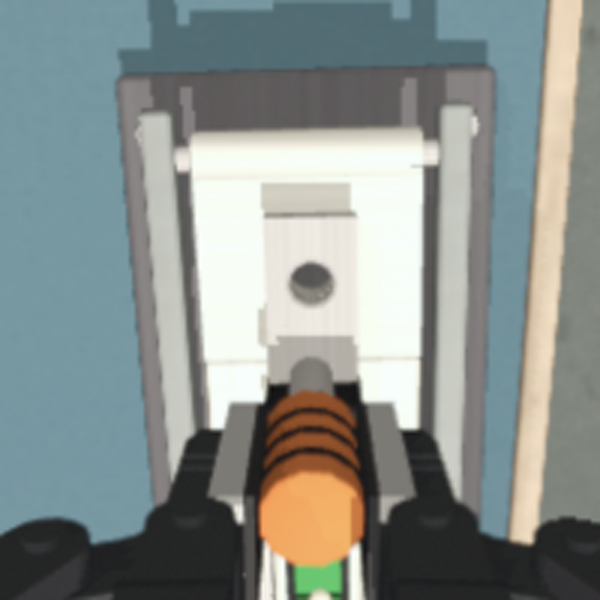

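```bash
python3 - <<'E'
from h import *
st=bot.read_state(); d=np.load('pics/wrist2.png.npy'); im=cv2.imread('pics/wrist2.png')
ys,xs=np.mgrid[182:208,312:336]; P=px2w("wrist",np.c_[xs.ravel(),ys.ravel()],d[182:208,312:336].ravel(),st).reshape(26,24,3)
print('lug z',np.median(P[0:5,2:20,2]),np.median(P[20:24,2:20,2]))
z=np.median(P[...,2]); hole=(P[...,2]<z-0.003); 
g=cv2.cvtColor(im,cv2.COLOR_BGR2GRAY)[182:208,312:336]
m=(g<165)&(ys<205)
# rim = connected comp
n,l,s,c=cv2.connectedComponentsWithStats(m.astype(np.uint8)); print(s,c+[312,182])
print(px_on_z("wrist",[323.5,194.0],0.058,st), px_on_z("wrist",[323.5,194.0],0.057,st))
cnt,_=cv2.findContours(m.astype(np.uint8),cv2.RETR_EXTERNAL,cv2.CHAIN_APPROX_NONE)
for k in cnt:
    if len(k)>20: e=cv2.fitEllipse(k); print(e, px_on_z("wrist",np.array(e[0])+[312,182],z,st))
# pin shank: top part silhouette of pin tip
tp=np.array([[0.4687,0.0206,0.1597-0.0404],[0.4687,0.0206,0.1597-0.0084],[0.4687,0.0206,0.1597+0.0256]])
print(w2px("wrist",tp,st))
E
```

```text
lug z 0.05799824351644492 0.0578928669800464
[[  0   0  24  26 465]
 [  5   5  14  15 159]] [[323.52258065 194.69247312]
 [323.43396226 193.93710692]]
[[0.46869804 0.0246812  0.058     ]] [[0.46869853 0.02440495 0.057     ]]
((11.431078910827637, 11.933619499206543), (13.199873924255371, 13.568113327026367), 87.13141632080078) [[0.46863548 0.02464636 0.05764746]]
[[323.51351643 222.89283994]
 [323.52651171 242.66646584]
 [323.54675734 273.61956178]]
```

Request:
play_rows([
  [[0,0.01,-0.04],[0,0,0]],
  [[0,0.01,-0.09],[0,0,0]],
  [[0,0.01,-0.13],[0,0,0]],
  [[0,0.01,-0.13],[0,0,0]],
  [[0,0.01,-0.13],[0,0,0]],
])

```text
time: 6.98
tool_pos: [0.4688, 0.0236, 0.1078]
tcp_rot: [-1.571, -0.0, -0.0]
wrist_force: [0.9, -0.3, -0.7]
width: 0.19
```

```bash
python3 - <<'E'
from h import *
st,im,d=snap("wrist","wrist3.png")
print(st['tool_pos'],st['wrist_force'])
T=np.array(st['tool_pos'])
print(w2px("wrist",T+np.array([[0,0,-.0404],[0,0.0035,-.0404]]),st), w2px("wrist",[[0.4686,0.0246,0.0578]],st))
cv2.imwrite('pics/c5.png',cv2.resize(im[150:280,260:390,::-1],None,fx=4.5,fy=4.5,interpolation=cv2.INTER_CUBIC))
st,im,d=snap("side","side3.png")
cv2.imwrite('pics/c6.png',cv2.resize(im[150:240,260:380,::-1],None,fx=6,fy=6,interpolation=cv2.INTER_CUBIC))
E
```

```text
[0.4688257  0.02361304 0.10778501] [ 0.85516626 -0.27849093 -0.73084986]
[[323.39488891 223.51989176]
 [323.39467621 218.84129811]] [[323.08567985 217.46108264]]
```

View pics/c5.png

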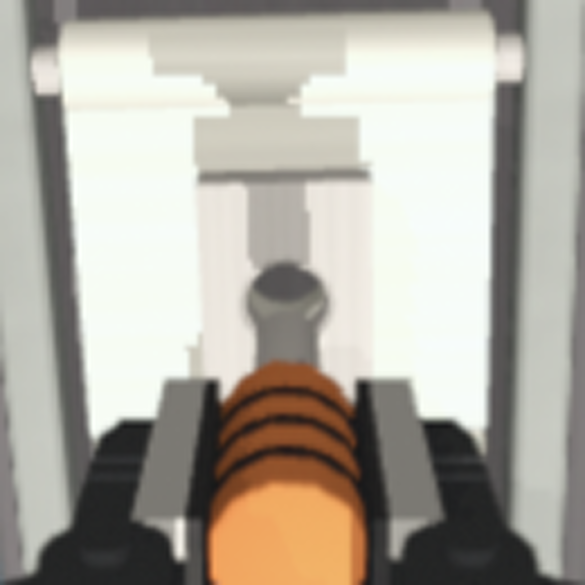

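View pics/c6.png

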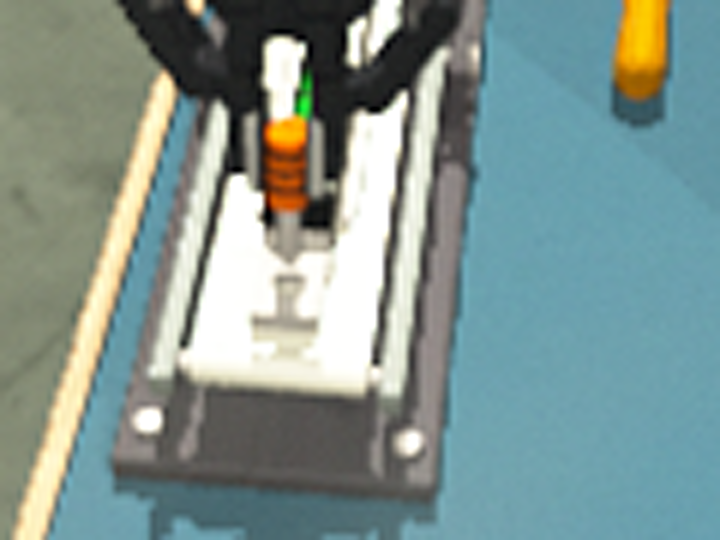

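Request:
play_rows([
  [[0,0.0025,-0.01],[0,0,0]],
  [[0,0.0025,-0.02],[0,0,0]],
  [[0,0.0025,-0.03],[0,0,0]],
  [[0,0.0025,-0.04],[0,0,0]],
  [[0,0.0025,-0.045],[0,0,0]],
])

```text
time: 7.7
tool_pos: [0.4683, 0.0246, 0.0892]
tcp_rot: [-1.571, 0.001, 0.0]
wrist_force: [0.2, 1.2, 0.3]
width: 0.187
```

Request:
play_rows([
  [[0,0,-0.01],[0,0,0]],
  [[0,0,-0.02],[0,0,0]],
  [[0,0,-0.03],[0,0,0]],
  [[0,0,-0.04],[0,0,0]],
  [[0,0,-0.048],[0,0,0]],
  [[0,0,-0.052],[0,0,0]],
  [[0,0,-0.052],[0,0,0]],
])

```text
time: 8.57
tool_pos: [0.4685, 0.0246, 0.0688]
tcp_rot: [-1.571, 0.0, 0.0]
wrist_force: [-0.1, 0.3, -1.8]
width: 0.193
```

Request:
play_rows([
  [[0,0,-0.004],[0,0,0]],
  [[0,0,-0.006],[0,0,0]],
  [[0,0,-0.008],[0,0,0]],
  [[0,0,-0.008],[0,0,0]],
])

```text
time: 9.07
tool_pos: [0.469, 0.0246, 0.0665]
tcp_rot: [-1.571, -0.0, -0.001]
wrist_force: [-2.3, -0.3, 6.0]
width: 0.195
```

```bash
python3 - <<'E'
from h import *
st,im,d=snap("side","side4.png")
print(st['tool_pos'],st['wrist_force'])
cv2.imwrite('pics/c7.png',cv2.resize(im[150:240,260:380,::-1],None,fx=6,fy=6,interpolation=cv2.INTER_CUBIC))
E
```

```text
[0.46903862 0.0246263  0.06651436] [-2.2532799  -0.28909133  6.01627955]
```

View pics/c7.png

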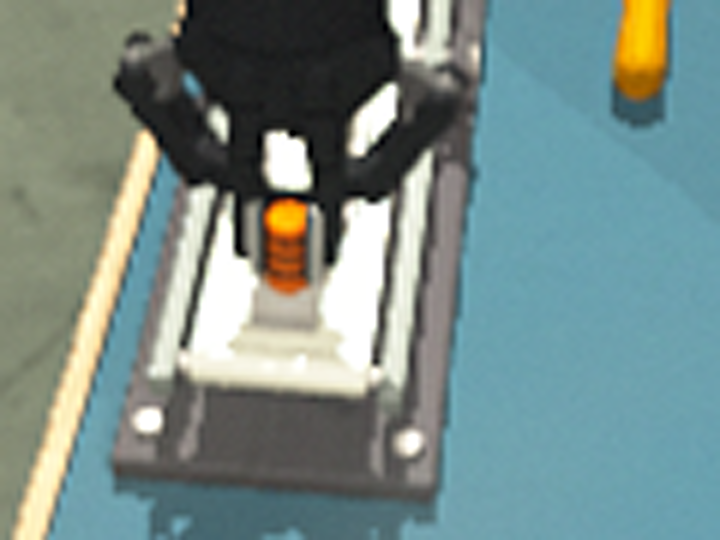

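Request:
play_rows([
  [[0,0,0.005],[0,0,0]],
  [[0,0,0.005],[0,0,0]],
  [[0,0,0.005],[0,0,0]],
], gripper=0.55)

```text
time: 9.5
tool_pos: [0.4685, 0.0246, 0.0675]
tcp_rot: [-1.571, 0.0, 0.0]
wrist_force: [0.6, 0.3, 0.1]
width: 0.448
```

Request:
play_rows([
  [[0,0,0.04],[0,0,0]],
  [[0,0,0.12],[0,0,0]],
  [[0,0,0.24],[0,0,0]],
  [[0.003,-0.1,0.34],[0,0,0]],
  [[0.006,-0.22,0.36],[0,0,0]],
  [[0.01,-0.34,0.36],[0,0,0]],
  [[0.012,-0.46,0.36],[0,0,0]],
  [[0.012,-0.56,0.36],[0,0,0]],
  [[0.012,-0.56,0.36],[0,0,0]],
  [[0.012,-0.56,0.36],[0,0,0]],
])

```text
time: 10.75
tool_pos: [0.4733, -0.1991, 0.2122]
tcp_rot: [-1.57, 0.0, -0.001]
wrist_force: [0.3, -0.0, -0.6]
width: 0.45
```

```bash
python3 - <<'E'
from h import *
st,im,d=snap("wrist","wrist4.png")
for l in ["pin_shoulder","level_hole","vial_centre","press_pad","knob_grip"]:
    r=cams.mark_of("wrist",l); print(l,[(round(x["conf"],2),np.round(c2w("wrist",x["xyz"],st),4).tolist(),w2px("wrist",c2w("wrist",x["xyz"],st),st).round().astype(int).tolist()[0]) for x in r])
print(st['tool_pos'],st['tcp_rot'],st['wrist_force'])
cv2.imwrite('pics/c8.png',cv2.resize(im[60:260,240:400,::-1],None,fx=3,fy=3,interpolation=cv2.INTER_CUBIC))
E
```

```text
pin_shoulder []
level_hole []
vial_centre [(0.85, [0.4697, -0.0793, 0.0797], [319, 63])]
press_pad [(0.79, [0.4654, -0.1552, 0.0806], [315, 147])]
knob_grip [(0.79, [0.4764, -0.2712, 0.0705], [326, 250])]
[ 0.47333362 -0.19906566  0.21220709] [-1.57035393e+00  2.49063561e-04 -7.48535554e-04] [ 0.29506271 -0.01480794 -0.56963368]
```

View pics/wrist4.png

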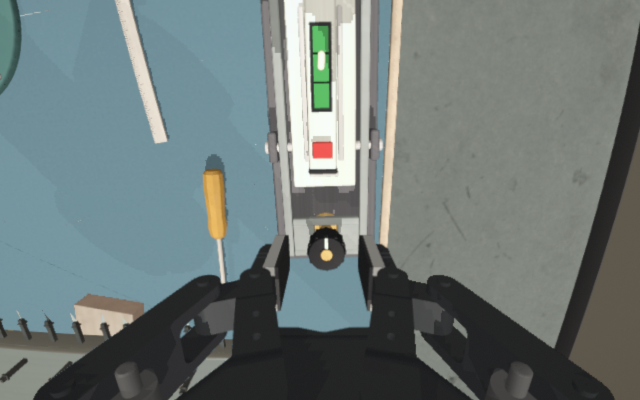

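View pics/c8.png

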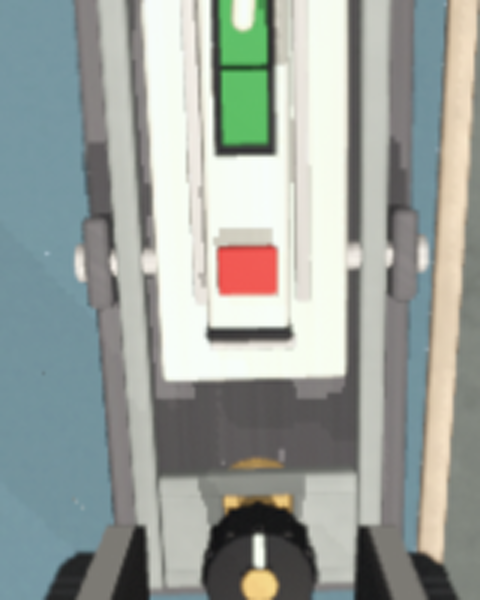

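```bash
python3 - <<'E'
from h import *
im=cv2.imread('pics/wrist4.png')
cv2.imwrite('pics/c9.png',cv2.resize(im[15:120,295:350],None,fx=7,fy=5.7,interpolation=cv2.INTER_CUBIC))
for v in range(20,115): print(v, im[v,313].tolist(), im[v,321].tolist(),end='; ' if v%2 else '\n')
E
```

```text
20 [243, 248, 242] [197, 209, 212]
21 [210, 215, 209] [154, 166, 168]; 22 [132, 136, 131] [81, 86, 87]
23 [70, 69, 69] [51, 51, 51]; 24 [61, 58, 59] [49, 49, 48]
25 [65, 82, 62] [53, 70, 51]; 26 [90, 159, 82] [76, 139, 69]
27 [102, 185, 93] [79, 146, 72]; 28 [104, 188, 95] [80, 147, 72]
29 [103, 187, 94] [80, 148, 73]; 30 [102, 186, 94] [86, 159, 78]
31 [102, 185, 93] [102, 185, 92]; 32 [102, 186, 94] [105, 189, 95]
33 [103, 186, 94] [106, 192, 96]; 34 [102, 185, 93] [107, 192, 97]
35 [102, 185, 93] [107, 192, 96]; 36 [102, 185, 93] [107, 193, 97]
37 [103, 186, 94] [107, 193, 97]; 38 [103, 186, 94] [107, 193, 97]
39 [101, 184, 92] [107, 193, 97]; 40 [102, 184, 92] [107, 193, 97]
41 [101, 184, 92] [107, 193, 97]; 42 [102, 184, 92] [107, 193, 97]
43 [102, 184, 92] [107, 193, 97]; 44 [102, 184, 92] [107, 193, 97]
45 [102, 185, 92] [107, 193, 97]; 46 [101, 184, 92] [108, 193, 98]
47 [102, 185, 93] [107, 193, 97]; 48 [101, 183, 92] [107, 193, 98]
49 [102, 184, 92] [114, 194, 110]; 50 [101, 183, 92] [154, 205, 170]
51 [94, 172, 85] [210, 235, 232]; 52 [65, 114, 59] [234, 250, 245]
53 [44, 
[... 1310 characters left out ...]
] [103, 191, 94]; 94 [64, 94, 62] [103, 191, 94]
95 [63, 87, 62] [104, 191, 95]; 96 [63, 88, 62] [104, 191, 95]
97 [63, 87, 61] [103, 191, 95]; 98 [63, 87, 61] [103, 191, 94]
99 [64, 88, 61] [103, 191, 95]; 100 [64, 88, 61] [103, 191, 94]
101 [63, 87, 60] [102, 190, 94]; 102 [64, 87, 61] [102, 190, 93]
103 [62, 80, 59] [102, 190, 93]; 104 [61, 76, 59] [103, 190, 94]
105 [61, 75, 58] [103, 190, 94]; 106 [61, 75, 59] [101, 187, 92]
107 [60, 73, 58] [86, 154, 79]; 108 [59, 63, 57] [66, 95, 63]
109 [58, 56, 57] [59, 61, 58]; 110 [57, 55, 56] [58, 56, 57]
111 [94, 101, 98] [115, 124, 120]; 112 [195, 207, 202] [225, 238, 232]
113 [237, 246, 240] [244, 252, 246]; 114 [244, 253, 247] [246, 253, 248]
```

View pics/c9.png

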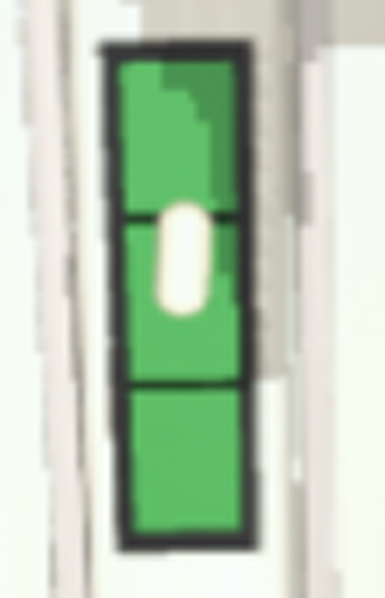

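```bash
python3 - <<'E'
from h import *
st=bot.read_state(); d=np.load('pics/wrist4.png.npy'); im=cv2.imread('pics/wrist4.png')
def reg(u0,u1,v0,v1,z0,z1):
    ys,xs=np.mgrid[v0:v1,u0:u1]; ys=ys.ravel();xs=xs.ravel()
    P=px2w("wrist",np.c_[xs,ys],d[ys,xs],st); m=(P[:,2]>z0)&(P[:,2]<z1)&(d[ys,xs]>0)
    t=P[m]; print(len(t),t.mean(0).round(4),t.min(0).round(4),t.max(0).round(4),(t.min(0)+t.max(0))/2, np.median(t[:,2]), xs[m].min(),xs[m].max(),ys[m].min(),ys[m].max()); return t
reg(300,352,215,280,0.081,0.093)
# red pad
hsv=cv2.cvtColor(im,cv2.COLOR_BGR2HSV); m=((hsv[...,0]<8)|(hsv[...,0]>172))&(hsv[...,1]>150)&(hsv[...,2]>120)
m[:120]=0;m[180:]=0
ys,xs=np.nonzero(m); k=(xs>290)&(xs<350); ys=ys[k];xs=xs[k]
P=px2w("wrist",np.c_[xs,ys],d[ys,xs],st); print('pad',len(P),P.mean(0),P.min(0),P.max(0),np.median(P,0))
m=(d>0)
reg(306,338,112,140,0.05,0.09)
print(np.arctan2(0,1))
E
```

```text
1054 [ 0.4764 -0.2655  0.0861] [ 0.4559 -0.2871  0.081 ] [ 0.498  -0.2457  0.0893] [ 0.47693047 -0.26640298  0.08513822] 0.08628953025938028 307 346 234 270
pad 271 [ 0.47200986 -0.15669343  0.08387461] [ 0.4632404  -0.16453151  0.07880829] [ 0.48088735 -0.12653167  0.3540413 ] [ 0.47205724 -0.15666411  0.08082906]
866 [ 0.471  -0.1347  0.0725] [ 0.4548 -0.1492  0.0501] [ 0.4859 -0.1215  0.0761] [ 0.47039121 -0.13535741  0.06314751] 0.07393624674926262 306 336 112 139
0.0
```

Request:
play_rows([
  [[0.004,-0.09,0],[0,0,0.2]],
  [[0.008,-0.169,0],[0,0,0.4]],
  [[0.008,-0.169,0],[0,0,0.6]],
  [[0.008,-0.169,-0.06],[0,0,0.8]],
  [[0.008,-0.169,-0.15],[0,0,0.97]],
  [[0.008,-0.169,-0.25],[0,0,0.97]],
  [[0.008,-0.169,-0.33],[0,0,0.97]],
  [[0.008,-0.169,-0.37],[0,0,0.97]],
  [[0.008,-0.169,-0.385],[0,0,0.97]],
  [[0.008,-0.169,-0.385],[0,0,0.97]],
], gripper=0.12)

```text
time: 12.3
tool_pos: [0.4772, -0.2672, 0.0583]
tcp_rot: [-1.488, -0.596, 0.595]
wrist_force: [-0.4, 0.8, 1.2]
width: 0.88
```

Request:
play_rows([
  [[0,0,0],[0,0,0]],
  [[0,0,0],[0,0,0]],
  [[0,0,0],[0,0,0]],
  [[0,0,0],[0,0,0]],
  [[0,0,0],[0,0,0]],
], gripper=1.0, squeeze=50)

```text
time: 12.92
tool_pos: [0.4765, -0.2685, 0.0595]
tcp_rot: [-1.49, -0.596, 0.597]
wrist_force: [-3.6, -1.8, 7.0]
width: 0.454
```

Request:
play_rows([
  [[0,0,0],[0,0,-0.18]],
  [[0,0,0],[0,0,-0.36]],
  [[0,0,0],[0,0,-0.54]],
  [[0,0,0],[0,0,-0.72]],
  [[0,0,0],[0,0,-0.9]],
  [[0,0,0],[0,0,-0.97]],
  [[0,0,0],[0,0,-0.97]],
])

```text
time: 13.8
tool_pos: [0.4763, -0.2686, 0.0595]
tcp_rot: [-1.573, 0.0, 0.0]
wrist_force: [-4.6, -3.2, 7.6]
width: 0.454
```

Request:
play_rows([
  [[0,0,0],[0,0,-0.18]],
  [[0,0,0],[0,0,-0.36]],
  [[0,0,0],[0,0,-0.54]],
  [[0,0,0],[0,0,-0.72]],
  [[0,0,0],[0,0,-0.9]],
  [[0,0,0],[0,0,-0.965]],
  [[0,0,0],[0,0,-0.965]],
  [[0,0,0],[0,0,-0.965]],
])

```text
time: 14.8
tool_pos: [0.4761, -0.2685, 0.0595]
tcp_rot: [-1.491, 0.592, -0.593]
wrist_force: [-5.5, -3.1, 7.0]
width: 0.454
```

```bash
python3 - <<'E'
from h import *
st,im,d=snap("side","side5.png"); print(st['tool_pos'],st['tcp_rot'],st['wrist_force'],st['torque'])
cv2.imwrite('pics/c10.png',cv2.resize(im[105:215,260:370,::-1],None,fx=5,fy=5,interpolation=cv2.INTER_CUBIC))
E
```

```text
[ 0.47614396 -0.26845209  0.05949861] [-1.49072356  0.5923854  -0.59283593] [-5.52606375 -3.13067086  6.95425819] [-0.32954784  1.07079459 -0.0785423 ]
```

View pics/c10.png

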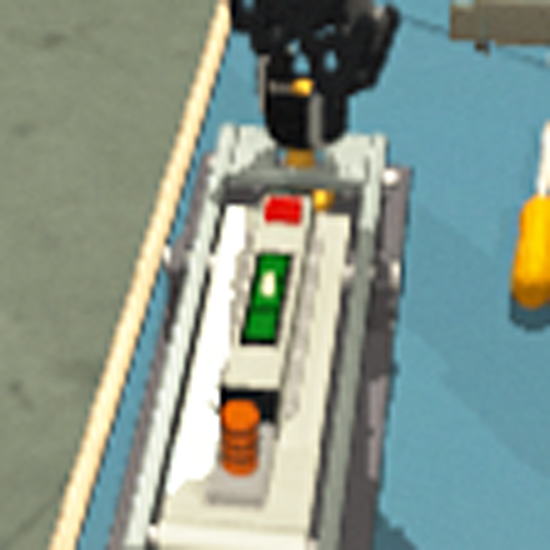

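Request:
play_rows([
  [[0,0,0],[0,0,0]],
  [[0,0,0],[0,0,0]],
  [[0,0,0],[0,0,0]],
  [[0,0,0.06],[0,0,0]],
  [[0,0,0.15],[0,0,0]],
  [[0,0,0.2],[0,0,0.0]],
], gripper=0.12)

```text
time: 15.6
tool_pos: [0.4776, -0.2673, 0.1395]
tcp_rot: [-1.489, 0.591, -0.594]
wrist_force: [0.6, -0.3, 0.2]
width: 0.879
```

Request:
play_rows([
  [[-0.003,0.05,0],[0,0,0.2]],
  [[-0.006,0.12,0],[0,0,0.4]],
  [[-0.008,0.19,0],[0,0,0.6]],
  [[-0.01,0.25,0],[0,0,0.8]],
  [[-0.01,0.28,0],[0,0,0.965]],
  [[-0.01,0.28,0],[0,0,0.965]],
  [[-0.01,0.28,0],[0,0,0.965]],
], gripper=1.0)

```text
time: 16.48
tool_pos: [0.4727, -0.1553, 0.1377]
tcp_rot: [-1.571, 0.001, -0.002]
wrist_force: [-0.0, -0.5, 0.2]
width: 0.005
```

```bash
python3 - <<'E'
from h import *
st,im,d=snap("wrist","wrist5.png"); print(st['time'],st['width'],st['tool_pos'],st['tcp_rot'],st['wrist_force'])
hsv=cv2.cvtColor(im,cv2.COLOR_RGB2HSV); m=((hsv[...,0]<8)|(hsv[...,0]>172))&(hsv[...,1]>150)&(hsv[...,2]>120)
n,l,s,c=cv2.connectedComponentsWithStats(m.astype(np.uint8)); print([(a.tolist(),b) for a,b in zip(s,c) if a[4]>30])
print(w2px("wrist",[[0.472,-0.1567,0.085]],st))
E
```

```text
16.475 0.005150811321371526 [ 0.47273303 -0.15528141  0.13769462] [-1.57108747e+00  1.38325044e-03 -1.61798734e-03] [-0.01919135 -0.54436866  0.16637842]
[([0, 0, 640, 400, 255530], array([319.49485383, 199.46915039])), ([310, 207, 25, 20, 470], array([322.29787234, 216.27234043]))]
[[322.41440264 219.21236714]]
```

View pics/wrist5.png

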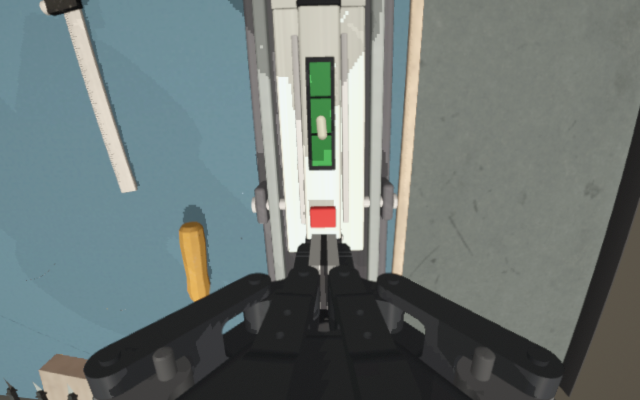

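Request:
play_rows([
  [[0,0,-0.04],[0,0,0]],
  [[0,0,-0.08],[0,0,0]],
  [[0,0,-0.11],[0,0,0]],
  [[0,0,-0.12],[0,0,0]],
  [[0,0,-0.12],[0,0,0]],
  [[0,0,-0.12],[0,0,0]],
])

```text
time: 17.27
tool_pos: [0.4731, -0.1552, 0.0902]
tcp_rot: [-1.571, -0.001, -0.001]
wrist_force: [-0.4, 1.1, 0.1]
width: 0.0
```

Request:
play_rows([
  [[0,0,-0.003],[0,0,0]],
  [[0,0,-0.006],[0,0,0]],
  [[0,0,-0.009],[0,0,0]],
  [[0,0,-0.012],[0,0,0]],
  [[0,0,-0.012],[0,0,0]],
])

```text
time: 17.9
tool_pos: [0.4725, -0.1549, 0.0847]
tcp_rot: [-1.571, 0.0, 0.0]
wrist_force: [-0.2, 0.3, -0.2]
width: -0.005
```

Request:
play_rows([
  [[0,0,-0.002],[0,0,0]],
  [[0,0,-0.004],[0,0,0]],
  [[0,0,-0.005],[0,0,0]],
  [[0,0,-0.005],[0,0,0]],
])

```text
time: 18.4
tool_pos: [0.4726, -0.155, 0.0828]
tcp_rot: [-1.571, 0.0, 0.0]
wrist_force: [-0.5, 0.8, 0.5]
width: -0.004
```

Request:
play_rows([
  [[0,0,-0.002],[0,0,0]],
  [[0,0,-0.003],[0,0,0]],
  [[0,0,-0.003],[0,0,0]],
])

```text
time: 18.77
tool_pos: [0.4726, -0.155, 0.0818]
tcp_rot: [-1.571, 0.0, -0.0]
wrist_force: [-0.3, 0.3, 1.3]
width: -0.0
```

Request:
play_rows([
  [[0,0,-0.002],[0,0,0]],
  [[0,0,-0.004],[0,0,0]],
  [[0,0,-0.004],[0,0,0]],
])

```text
time: 19.15
tool_pos: [0.4726, -0.1552, 0.0803]
tcp_rot: [-1.571, -0.0, -0.0]
wrist_force: [-2.0, -0.3, 3.3]
width: -0.002
```

Request:
play_rows([
  [[0,0,-0.002],[0,0,0]],
  [[0,0,-0.003],[0,0,0]],
  [[0,0,-0.003],[0,0,0]],
])

```text
time: 19.52
tool_pos: [0.4727, -0.1554, 0.0791]
tcp_rot: [-1.572, -0.0, -0.0]
wrist_force: [-1.9, -2.3, 5.0]
width: -0.003
```

Request:
play_rows([
  [[0,0,-0.001],[0,0,0]],
  [[0,0,-0.002],[0,0,0]],
  [[0,0,-0.002],[0,0,0]],
])

```text
time: 19.9
tool_pos: [0.4728, -0.1554, 0.0789]
tcp_rot: [-1.572, -0.0, -0.0]
wrist_force: [-4.0, -3.1, 8.0]
width: -0.003
```

Request:
play_rows([
  [[0,0,-0.001],[0,0,0]],
  [[0,0,-0.002],[0,0,0]],
  [[0,0,-0.002],[0,0,0]],
])

```text
time: 20.27
tool_pos: [0.473, -0.1555, 0.0788]
tcp_rot: [-1.572, -0.001, -0.0]
wrist_force: [-6.0, -2.0, 13.6]
width: -0.001
```

Request:
play_rows([
  [[0,0,0],[0,0,0]],
  [[0,0,0],[0,0,0]],
  [[0,0,0],[0,0,0]],
  [[0,0,0],[0,0,0]],
  [[0,0,0],[0,0,0]],
  [[0,0,0],[0,0,0]],
  [[0,0,0],[0,0,0]],
  [[0,0,0],[0,0,0]],
  [[0,0,0],[0,0,0]],
  [[0,0,0],[0,0,0]],
])

```text
time: 21.52
tool_pos: [0.473, -0.1555, 0.0788]
tcp_rot: [-1.572, -0.001, -0.0]
wrist_force: [-5.3, -1.1, 13.8]
width: -0.002
```

```bash
python3 - <<'E'
from h import *
st,im,d=snap("wrist","wrist6.png"); print(st['time'],st['tool_pos'],st['tcp_rot'],st['wrist_force'])
cv2.imwrite('pics/c11.png',cv2.resize(im[60:240,255:400,::-1],None,fx=3.3,fy=3.3,interpolation=cv2.INTER_CUBIC))
st,im,d=snap("side","side6.png")
cv2.imwrite('pics/c12.png',cv2.resize(im[105:215,260:370,::-1],None,fx=5,fy=5,interpolation=cv2.INTER_CUBIC))
E
```

```text
21.525 [ 0.47301021 -0.15546938  0.07881908] [-1.57158710e+00 -5.79491887e-04 -3.15767139e-04] [-5.2890511  -1.08096076 13.81126895]
```

View pics/c11.png

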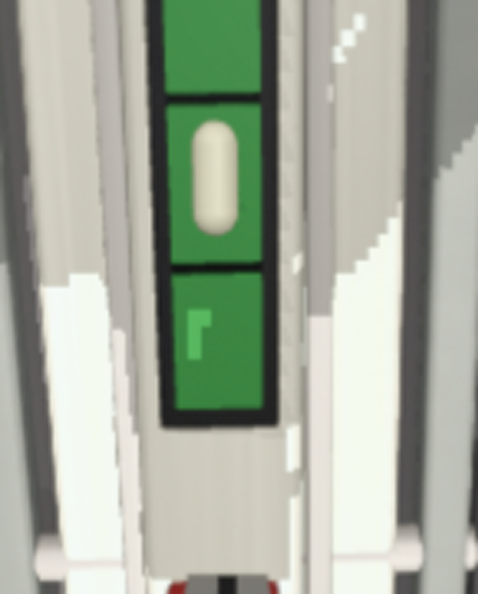

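View pics/c12.png

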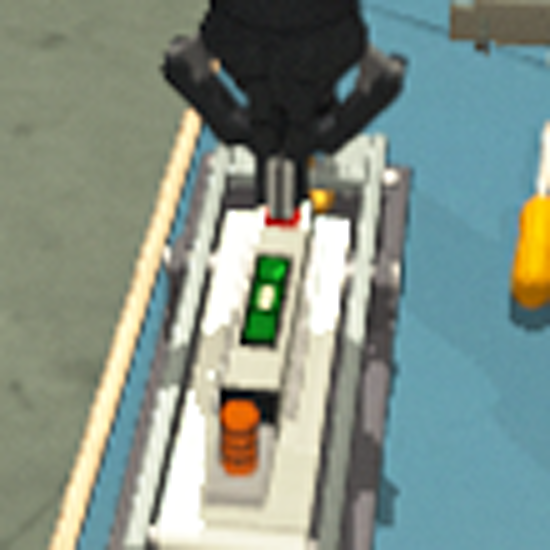

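```bash
python3 - <<'E'
from h import *
for n in ["side","scene"]:
    if n=="side": im=cv2.imread('pics/side6.png')[:,:,::-1]; d=np.load('pics/side6.png.npy')
    else: st,im,d=snap(n,"scene6.png")
    c=w2px(n,[[0.4686,0.0246,0.07]])[0].round().astype(int); print(n,c)
    u,v=c; ys,xs=np.mgrid[v-20:v+25,u-25:u+25]; ys=ys.ravel();xs=xs.ravel()
    hsv=cv2.cvtColor(np.ascontiguousarray(im),cv2.COLOR_RGB2HSV); o=(hsv[ys,xs,0]<18)&(hsv[ys,xs,1]>170)
    P=px2w(n,np.c_[xs,ys],d[ys,xs]); Q=P[o]; print('orange',len(Q),np.percentile(Q,[2,50,98],axis=0).round(4).tolist())
    r=np.hypot(P[:,0]-.4686,P[:,1]-.0246); L=P[(~o)&(abs(P[:,0]-.4686)<.011)&(P[:,1]>.0246+.004)&(P[:,1]<.0246+.013)]; print('lug',len(L),np.median(L,0) if len(L) else '')
st=bot.read_state(); print(st['time'],st['wrist_force'])
E
```

```text
side [308 193]
orange 97 [[0.4622, -0.0061, 0.0572], [0.4706, 0.0297, 0.0777], [0.4821, 0.0341, 0.0893]]
lug 20 [0.46802001 0.03440873 0.0545475 ]
scene [323 204]
orange 63 [[0.4583, 0.0138, 0.0562], [0.4627, 0.0194, 0.0762], [0.4735, 0.0292, 0.089]]
lug 7 [0.46247601 0.03519474 0.05284406]
21.675 [-5.79606735 -2.67624208 12.88366355]
```

```bash
python3 - <<'E'
from h import *
print(bot.finish_job())
E
```

```text
the job is handed in; nothing more can be done
None
```

I fitted the lock pin, levelled the bubble with the level pressed down, and handed the job in at about 21.7 s. The arm was still pressing on the pad. No verdict was reported.

- **Pin:** I took the pin from the wooden block, the one farthest from the base, and pushed it through the lug until the head met it with about 6 N of contact. The last depth check put the head top at about 0.089–0.090 m, where a home pin's head top should be, from lug readings between 0.053 and 0.058 m.
- **Knob:** With nothing pressing, the bubble read 6.4 mm towards the pivot. I turned the knob 1.52 rad clockwise to correct that plus the shift from pressing.
- **Final press:** The fingers held the pad with about 13 N down, plus about 6 N sideways. The table had stopped giving, so it was on its stop. The settled bubble stood about 0.6 mm from centre, towards the pivot, against the 4 mm allowed.

**Disagreement:** the networks on the scene and side cameras placed the hole about 4 mm nearer the knob than the wrist camera did. I went by the wrist camera, and the pin slid in without resistance. I did not measure the bystander tools again at the end. No move came near them.

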